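Assemble a small desiccator round a sample vial

ROBOT

A 6-joint arm with a two-finger parallel gripper is mounted at the origin on a cart in front of the work surface, level with it; the furniture and walls round the work are solid. World frame = base frame: x ahead of the robot, y to its left, z up, the work surface at z = 0. Lengths are in mm, angles in rad, forces in N, time in s.
With the tool pointing down it reaches from about 275 to 1000 mm from the base axis. Payload 8.4 kg.
Tool frame: the origin (TCP) lies on the centre line of the jaws, within the pads' length; the fingertips stand 11 mm ahead of it and the grasp point (between the pads) lies 8 mm behind it; y points along the fingers, x is the direction in which the jaws open and shut, and the axes are right-handed (so a half turn about y gives the same grasp; the last joint's range is limited). The gripper opens to 85 mm and grips with 20 to 120 N. Pads are 22 mm wide; open, the fingers measure 114 mm over their backs; the gripper's body (76 mm by 85 mm) begins 54 mm behind the grasp point. The pads swing forward as they close: fully open they stand 13 mm farther back than shut.
Start: joints at [1.209, 0.353, 1.633, -0, 1.155, -0.002], TCP at [220.053, 584.983, 242.281] pointing down, gripper open.
Joint ranges: [-2.63, 2.63], [-0.92, 2.1], [0.06, 2.66], [-1.3, 4.44], [0, 2.69], [-3.02, 3.02]. Speed limits (rad/s): [2.22, 2.22, 2.79, 3.14, 3.14, 3.14].

INTERFACE

Orientations are given as a rotation vector (axis times angle).
In Python, from bench import read_state, vision, job gives the robot as it stands.
- The arm moves only by the tool carry_out, never from a script. Its argument "increments" is a list of rows, each a list of 2 entries, a list of its own where there are three numbers: the shift along the tool's x, y, z in units of 1000 mm (1.0 is 1000 mm), then the turn, a rotation vector about the tool's x, y, z in units of 2 rad (1.0 is 2 rad). In form: [[[dx, dy, dz], [rx, ry, rz]], ...]. A call has 1 to 12 rows; each row is the pose to reach, as a shift and turn from the pose measured when the call began, along the tool's axes at that moment; what a row does not reach only later rows make up. A row lasts 1/10 s, in which the tool goes at most 50 mm and 8.59 degrees, less where a joint would pass 70% of its speed; a pose out of reach is approached as far as the arm can. A call with a number of a shift or a turn outside -1 to 1 is refused whole. A call with a gripper value outside its range is refused whole. "hand" is the closure, from -1 (fully open) to 1 (shut), so that 0 is half open, set as the call begins (left out, the last holds). The fingers move at their own pace and stop on an object; the grip force is fixed at half the most. Time passes only in rows, so rows that repeat a pose let the fingers close. It gives the time, the measured TCP pose, the force and the opening at its end, in the units of the state.
- read_state(): the state, without advancing time (a new reading comes with each control period).
- vision.read_camera(name): name is "scene" or "top" or "wrist"; returns (picture, depth): 420x560x3 uint8, blue, green, red; 420x560 float32, mm along the optical axis (not along the pixel's ray), 0 where there is no reading.
- vision.camera_info(name): a dict with "fx", "fy", "cx", "cy" (pixels), "R" (3x3) and "t" (3): a world point X has camera coordinates R X + t; the wrist camera has in their place "hand_eye" (4x4, takes a point from camera to tool coordinates, whose origin is the TCP and whose axes are the tool frame's). Camera axes: x right, y down, z forward; pixel columns grow to the right and rows downward; lengths in mm; the calibration is good to about 2 mm. A picture is of the moment at which its call begins: read the wrist's pose just before it. camera_info takes no time and is no camera call.
- job.job_done(): hands the job in, once; it reports no verdict.
Trained networks look in the newest picture that a camera, given by its name, has taken for a name from the list of things; names that differ only in an ending like _2 or _b are one class to them, and where a whole thing is asked for, a point or a joint stands for the part that bears it (a point fixed in the world has none). Each returns a list of dicts, best first, with "confidence" (0 to 1); they miss things now and then, are a little off and sometimes report something else, mostly with a low value. They report only what shows in the picture. A call takes as long as a camera call. They do not tell look-alikes from the thing itself.
- vision.recognise(camera, query): "at" ([x, y, z] in mm, in world coordinates, good to about 4 mm: the middle of the surface that is visible of it).
- vision.trace(camera, query): "mask" (420x560 bool, what is visible of it).
- vision.mark_of(camera, query): "at" ([x, y, z] in mm, in world coordinates, good to about 4 mm: a listed point, or the origin of a listed thing).
The state is a dict: "time_s": time; "joints": joint angles; "dq": joint speeds; "tau": joint torques, N m; "ee_pos": TCP position; "ee_rot": TCP orientation; "ft_force": force on the tool from outside, world axes, zero at the start; "moment": the same for the moment, N m; "gripper_width": finger opening in mm.
Only numpy, scipy, OpenCV 4.12 (cv2) and the standard library are available. Lean on these libraries where they do the work, as an engineer would, in place of code of your own. Each camera call takes 0.05 s, during which the arm holds its last target.

TASK

Set up the small desiccator on its round metal base plate: stand the drying canister in the middle of the plate, then the three-legged dark metal stage centred over it, then the sample vial in the cup of the stage, and last cover it all with the amber bell jar, centred on the plate. Build it in that order, letting go of each piece before you fetch the next, keep the pieces upright, and leave the other things on the bench where they are.

Things in the scene. Friction and masses are not known exactly. Their poses are not given: they have to be found in the camera images.
- base_top (a point): Centre of the top face of the base plate: a flat round aluminium disc, 108 mm across, its top 12 mm above the table; it is fixed. Drawn flush on the top: a dark spot 30 mm across in the middle (where the canister stands) and a thin black ring 87 mm across (where the wall of the bell jar stands). z is up. The tall grey retort stand behind the work stands beyond x = 0.62 between y = -0.08 and -0.28: pass in front of it.
- canister_center (a point): Centre (half-way up) of the drying canister: a plain steel puck with small holes in its lid, 28 mm across, 22 mm high, standing upright, 80 g. z is up.
- stage_cup (a point): Centre of the cup on the stage, half-way up the cup. The stage is a dark grey metal round plate 62 mm across on three steel legs (6 mm thick, centred 27 mm from the axis); the top of the plate is 30 mm above its feet, with 25 mm free below it. On the plate stands an open round cup, 46 mm across outside, 40 mm inside, 14 mm high, so this point is 37 mm above the feet and the cup's rim 44 mm above them. Can be gripped across the outside of the cup. 120 g. z is up.
- vial_center (a point): Centre (half-way up) of the sample vial: a glass vial with a white screw cap, 24 mm across, 54 mm high, standing upright; the cap is its top 12 mm. 30 g. It stands loosely in the cup of the stage, on the plate. z is up.
- bell_knob (a point): Centre of the knob of the bell jar, an upturned amber glass cylinder closed by a black top plate, open below: 90 mm across outside, 84 mm inside, 94 mm free height inside, top face 98 mm above its lower rim. The grey knob on top is 20 mm across (14 mm at its neck, the lowest 6 mm) and reaches from 98 to 125 mm; this point is 115 mm above the lower rim. 200 g. z is up.
- fitting_mid (a point): A bystander, not to be moved: small tube fitting, 18x33x15 mm, lying on the table; this point is its middle.
- driver_mid (a point): A bystander, not to be moved: small black and blue valve driver, 20x37x20 mm, on the table; this point is its middle.
- tube_mid (a point): A bystander, not to be moved: sample tube with a blue cap, 21x102x21 mm, lying on the table; this point is its middle.
Things that resemble listed ones, but are neither listed nor needed, are in the scene too. What is shaped like the part that bears stage_cup but brown is not meant.

How it is judged (in metres and radians):
On the way, in this order (a step that is already met when the one before it is completed fails the run):
1. the canister stands on the middle of the base plate, released (horizontal distance between canister_center and base_top below 0.012 m and z of canister_center in the frame of base_top between 0.006 and 0.016 m and angle between canister_center's own z axis and vertical below 0.12 rad and contact force between the fingers and canister below 0.1 N), for 0.2 s.
2. the stage stands over the canister, released (horizontal distance between each of canister_center, stage_cup and base_top below 0.012 m and z of canister_center in the frame of base_top between 0.006 and 0.016 m and angle between each of canister_center, stage_cup's own z axis and vertical below 0.12 rad and z of stage_cup in the frame of base_top between 0.032 and 0.042 m and contact force between the fingers and stage below 0.1 N), for 0.2 s.
3. the vial stands in the cup of the stage, released (horizontal distance between each of canister_center, stage_cup and base_top below 0.012 m and z of canister_center in the frame of base_top between 0.006 and 0.016 m and angle between each of canister_center, stage_cup, vial_center's own z axis and vertical below 0.12 rad and z of stage_cup in the frame of base_top between 0.032 and 0.042 m and horizontal distance between vial_center and base_top below 0.022 m and z of vial_center in the frame of base_top between 0.052 and 0.062 m and horizontal distance between vial_center and stage_cup below 0.011 m and contact force between the fingers and vial below 0.1 N), for 0.2 s.
4. the bell jar covers it all, released (horizontal distance between each of canister_center, stage_cup, bell_knob and base_top below 0.012 m and z of canister_center in the frame of base_top between 0.006 and 0.016 m and angle between each of canister_center, stage_cup, vial_center, bell_knob's own z axis and vertical below 0.12 rad and z of stage_cup in the frame of base_top between 0.032 and 0.042 m and horizontal distance between vial_center and base_top below 0.022 m and z of vial_center in the frame of base_top between 0.052 and 0.062 m and horizontal distance between vial_center and stage_cup below 0.011 m and z of bell_knob in the frame of base_top between 0.11 and 0.12 m and contact force between the fingers and bell below 0.1 N), for 0.2 s.
At the end, for the whole second after the job is handed in: Canister, stage over it and bell jar over both stand upright on the base plate, each within 12 mm of its centre and 5 mm of its proper height, the vial upright in the stage's cup; all released and at rest; fitting, valve driver and sample tube within 30 mm of where they were (horizontal distance between each of canister_center, stage_cup, bell_knob and base_top below 0.012 m and z of canister_center in the frame of base_top between 0.006 and 0.016 m and angle between each of canister_center, stage_cup, vial_center, bell_knob's own z axis and vertical below 0.12 rad and z of stage_cup in the frame of base_top between 0.032 and 0.042 m and horizontal distance between vial_center and base_top below 0.022 m and z of vial_center in the frame of base_top between 0.052 and 0.062 m and horizontal distance between vial_center and stage_cup below 0.011 m and z of bell_knob in the frame of base_top between 0.11 and 0.12 m and linear speed of each of canister, stage, vial, bell below 0.02 m/s and distance of each of fitting_mid, driver_mid, tube_mid from where it was at the start of the episode below 0.03 m); the robot touches nothing.
It fails at once if a bystander is moved 30 mm or more (distance of any of fitting_mid, driver_mid, tube_mid from where it was at the start of the episode above 0.03 m).
It fails at once if a piece is tipped over (more than 40 degrees) (angle between any of canister_center, stage_cup, vial_center, bell_knob's own z axis and vertical above 0.7 rad).
It also fails if it takes over 131 s, if anything falls off the work surface, if the arm or the gripper's body presses on something with over 40 N, if the wrist force passes 120 N, or if a joint passes its speed limit or range.

## Working session

There is one attempt and no reset: what is moved stays moved. The work goes in short steps, Python scripts to look and compute and a tool call to move; the robot and the scene stay as the last step left them, time stands still between calls to the robot, and variables do not carry over. Pictures are saved under pics/ and viewed, and the job is handed in when it is done.

Besides the shell and the picture viewer there is one more tool, called after ">>>" as name(argument=value, ...), one argument or row to a line, values as JSON. carry_out: Moves the arm, as the interface text tells. Its arguments: {"type":"object","properties":{"increments":{"type":"array","items":{"type":"array"}},"hand":{"type":"number"}},"required":["increments"]}

```bash
ls; mkdir -p pics; python3 - <<'E'
from bench import read_state, vision, job
import cv2
print(read_state())
for n in("scene","top","wrist"):
    p,d=vision.read_camera(n); cv2.imwrite(f"pics/{n}0.png",p); print(n,vision.camera_info(n))
E
```

```text
pics
{'time_s': 0.0, 'joints': array([ 1.20861716e+00,  3.53645364e-01,  1.63413768e+00, -3.54896097e-07,
        1.15518234e+00, -2.42848317e-03]), 'dq': array([ 0.00047827, -0.00126587,  0.0006788 , -0.00100653, -0.0009821 ,
        0.00059666]), 'tau': array([ 3.14255667e-03, -6.05261207e+01, -3.42078602e+01,  9.15475857e-05,
        9.22510866e-03, -5.87787167e-05]), 'ee_pos': array([219.8804026 , 584.55675327, 241.56188413]), 'ee_rot': array([-1.3589852 , -0.93941302,  0.94128048]), 'ft_force': array([-0.3522369 , -0.40351887,  0.13213459]), 'moment': array([-0.00489909,  0.03815388,  0.01608175]), 'gripper_width': 85.67710894727443}
scene {'fx': 453.8531173913122, 'fy': 453.8531173913122, 'cx': 275.6371045733163, 'cy': 210.49131898710507, 'R': array([[ 0.75129331, -0.65996509, -0.00210705],
       [-0.31407726, -0.35472876, -0.88063783],
       [ 0.58044279,  0.66227909, -0.47378537]]), 't': array([-416.88772128,  215.45827573, 1013.22640048])}
top {'fx': 534.3205768443153, 'fy': 534.3205768443153, 'cx': 285.3738358715655, 'cy': 210.8384075166522, 'R': array([[-4.27201391e-04, -9.99876603e-01,  1.57033842e-02],
       [-9.94016271e-01, -1.29070815e-03, -1.09224483e-01],
       [ 1.09231273e-01, -1.56560802e-02, -9.93893061e-01]]), 't': array([-100.65623345,  491.48992326, 1680.49625692])}
wrist {'fx': 294.4071995636048, 'fy': 294.4071995636048, 'cx': 284.29733032591275, 'cy': 207.82511624931513, 'hand_eye': array([[ 9.99998791e-01,  1.55493018e-03,  1.55586692e-05,
        -5.01508593e-01],
       [ 4.45582235e-04, -2.96117849e-01,  9.55151308e-01,
        -1.30228873e+02],
       [ 1.48980079e-03, -9.55150146e-01, -2.96118184e-01,
         7.71421273e+01],
       [ 0.00000000e+00,  0.00000000e+00,  0.00000000e+00,
         1.00000000e+00]])}
```

View pics/scene0.png

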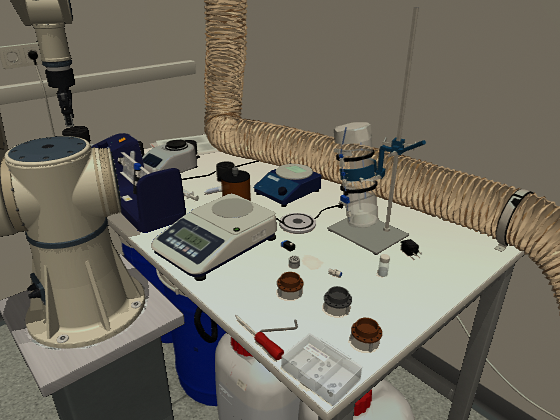

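View pics/top0.png

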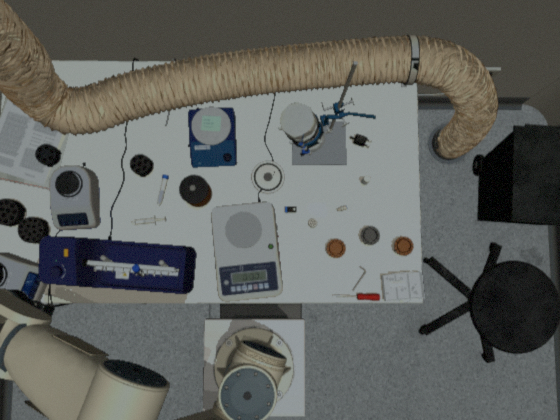

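View pics/wrist0.png

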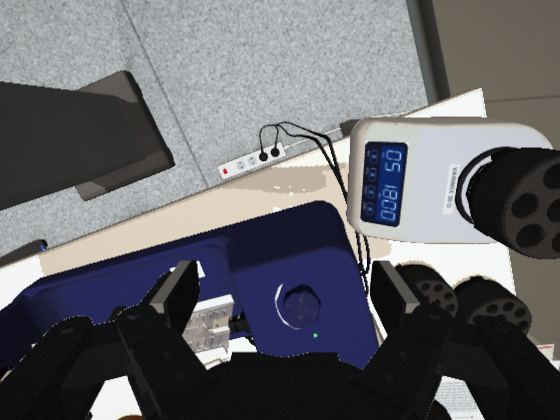

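The top view shows the base plate at (267,178), bell at (195,190), canister at (312,223), grey stage at (370,235) and vial at (365,180). The stages at (336,247) and (402,246) are brown look-alikes. Next I measure these positions.

```bash
cat > h.py <<'E'
from bench import read_state, vision, job
import numpy as np, cv2
from scipy.spatial.transform import Rotation as Ro
def cam_pts(name,d,us,vs,state=None):
    c=vision.camera_info(name); us=np.asarray(us,float);vs=np.asarray(vs,float)
    z=d[vs.astype(int),us.astype(int)].astype(float)
    P=np.stack([(us-c['cx'])/c['fx']*z,(vs-c['cy'])/c['fy']*z,z],-1)
    if name=='wrist':
        s=state; H=c['hand_eye']; P=P@H[:3,:3].T+H[:3,3]
        return P@Ro.from_rotvec(s['ee_rot']).as_matrix().T+s['ee_pos']
    return (P-c['t'])@c['R']
E
python3 - <<'E'
from h import *
names="base_top canister_center stage_cup vial_center bell_knob fitting_mid driver_mid tube_mid".split()
for cam in("top","scene"):
    p,d=vision.read_camera(cam)
    np.save(f"pics/{cam}d.npy",d)
    for n in names:
        print(cam,n,[(np.round(r['at'],0).tolist(),round(r['confidence'],2)) for r in vision.mark_of(cam,n)][:4])
d=np.load("pics/topd.npy")
for nm,(u,v) in dict(base=(267,178),bell=(195,190),can=(312,223),stage=(370,235),vial=(365,180),balance=(243,230),hotplate=(210,125),hose=(250,85),stand=(300,120),clamp=(365,116),ballrim=(225,220)).items():
    print(nm,np.round(cam_pts("top",d,[u],[v])[0]))
p=cv2.imread("pics/top0.png")
cv2.imwrite("pics/topz.png",cv2.resize(p[90:270,150:430],None,fx=2.8,fy=2.8,interpolation=cv2.INTER_CUBIC))
print(read_state()['time_s'])
s=read_state();print(np.round(Ro.from_rotvec(s['ee_rot']).as_matrix(),3))
E
```

```text
top base_top [([610.0, -41.0, 10.0], 0.67)]
top canister_center [([460.0, -184.0, 12.0], 0.51)]
top stage_cup [([383.0, -481.0, 38.0], 0.75), ([416.0, -366.0, 35.0], 0.72), ([371.0, -262.0, 38.0], 0.69)]
top vial_center [([593.0, -355.0, 26.0], 0.42)]
top bell_knob [([554.0, 182.0, 113.0], 0.62)]
top fitting_mid [([459.0, -186.0, 13.0], 0.41), ([501.0, -279.0, 6.0], 0.4)]
top driver_mid [([502.0, -121.0, 11.0], 0.65), ([415.0, -366.0, 34.0], 0.37)]
top tube_mid [([560.0, 302.0, 8.0], 0.52)]
scene base_top [([605.0, -40.0, 10.0], 0.75)]
scene canister_center []
scene stage_cup [([377.0, -259.0, 34.0], 0.86), ([384.0, -476.0, 38.0], 0.84), ([414.0, -366.0, 39.0], 0.69)]
scene vial_center [([590.0, -355.0, 28.0], 0.55)]
scene bell_knob [([550.0, 183.0, 115.0], 0.72), ([565.0, 299.0, 8.0], 0.61), ([505.0, -286.0, 6.0], 0.45)]
scene fitting_mid [([503.0, -284.0, 7.0], 0.6)]
scene driver_mid [([504.0, -117.0, 10.0], 0.64)]
scene tube_mid [([563.0, 298.0, 8.0], 0.44)]
base [599. -41.  19.]
bell [547. 177. 105.]
can [ 453. -186.   26.]
stage [ 414. -370.   29.]
vial [ 588. -353.   51.]
balance [425.  30.  90.]
hotplate [758. 138.  77.]
hose [874.  11. 119.]
stand [ 712. -136.  298.]
clamp [ 725. -315.  296.]
ballrim [458.  88.  71.]
1.05
[[ 0.352  0.    -0.936]
 [ 0.936  0.     0.352]
 [ 0.    -1.    -0.   ]]
```

View pics/topz.png

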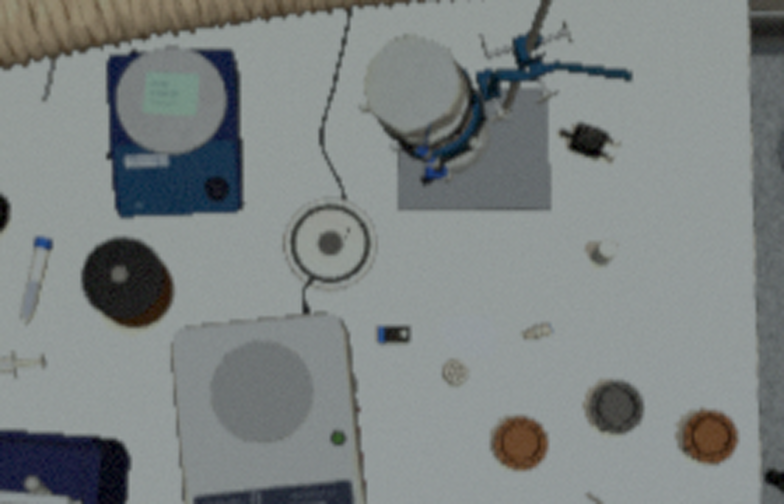

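```bash
cat >> h.py <<'E'
def plan(x,y,z,yaw=None,v=True):
    s=read_state();R=Ro.from_rotvec(s['ee_rot']).as_matrix()
    if yaw is None: yaw=np.arctan2(y,x)
    c,si=np.cos(yaw),np.sin(yaw)
    Rt=np.array([[c,0,-si],[si,0,c],[0,-1,0]])
    sh=R.T@(np.array([x,y,z])-s['ee_pos'])/1000
    tr=Ro.from_matrix(R.T@Rt).as_rotvec()/2
    print("t",round(s['time_s'],2),"pos",np.round(s['ee_pos'],1),"w",round(s['gripper_width'],1),"rot err",np.round(tr*2,3))
    print("INC",np.round(sh,4).tolist(),np.round(tr,4).tolist())
def rayz(name,u,v,z,s=None):
    c=vision.camera_info(name); r=np.array([(u-c['cx'])/c['fx'],(v-c['cy'])/c['fy'],1.])
    if name=='wrist':
        H=c['hand_eye'];R=Ro.from_rotvec(s['ee_rot']).as_matrix()
        o=R@H[:3,3]+s['ee_pos'];r=R@H[:3,:3]@r
    else: o=-c['R'].T@c['t'];r=c['R'].T@r
    return o+r*(z-o[2])/r[2]
E
python3 - <<'E'
from h import *
d=np.load("pics/topd.npy")
U,V=np.meshgrid(range(0,430),range(60,300)); P=cam_pts("top",d,U.ravel(),V.ravel()); ok=d[V.ravel(),U.ravel()]>0
P=P[ok]
def mx(x0,x1,y0,y1):
    m=(P[:,0]>x0)&(P[:,0]<x1)&(P[:,1]>y0)&(P[:,1]<y1); return np.round(np.percentile(P[m,2],[50,95,99.5]))
print("pump",mx(240,450,190,600),"path strip",mx(220,480,-150,600))
print("balance",mx(300,520,-50,130))
m=(P[:,2]>50)&(P[:,1]>-80)&(P[:,1]<50)&(P[:,0]<600); print("bal far x",np.percentile(P[m,0],[99,100]), "ymin",np.percentile(P[m,1],[0,1]))
m=(P[:,2]>70)&(P[:,1]>-80)&(P[:,1]<60)&(P[:,0]>500)&(P[:,0]<800);print("behind base",m.sum(),P[m][:5])
print(rayz("top",267,178,12),rayz("top",312,223,22),rayz("top",370,235,44))
plan(458,-186,200)
E
```

```text
pump [ 34. 169. 592.] path strip [ 39. 161. 567.]
balance [76. 94. 98.]
bal far x [511.11172487 518.51255072] ymin [-77.06899502 -73.94448747]
behind base 139 [[713.81034735 -76.25077034 219.29668679]
 [713.62772577 -79.13335465 220.01018603]
 [711.8053309  -76.25992597 215.77899354]
 [710.43574989 -79.13272025 220.90169813]
 [707.12528703 -79.13041784 222.25375729]]
[600.44288824 -41.07431189  12.        ] [ 453.09344107 -185.7910445    22.        ] [ 413.3165161 -367.4811288   44.       ]
t 1.05 pos [220.1 585.  242.3] w 85.2 rot err [-0.     1.597  0.   ]
INC [-0.6379, 0.0423, -0.4941] [-0.0, 0.7984, 0.0]
```

>>> carry_out(
  increments=[
    [[-0.638,0,-0.494],[0,0.798,0]],
    [[-0.638,0,-0.494],[0,0.798,0]],
    [[-0.638,0,-0.494],[0,0.798,0]],
    [[-0.638,0,-0.494],[0,0.798,0]],
    [[-0.638,0,-0.494],[0,0.798,0]],
    [[-0.638,0,-0.494],[0,0.798,0]],
    [[-0.638,0,-0.494],[0,0.798,0]],
    [[-0.638,0,-0.494],[0,0.798,0]],
    [[-0.638,0,-0.494],[0,0.798,0]],
    [[-0.638,0,-0.494],[0,0.798,0]],
    [[-0.638,0,-0.494],[0,0.798,0]],
    [[-0.638,0,-0.494],[0,0.798,0]],
  ],
  hand=-0.2,
)

```text
time_s: 2.25
ee_pos: [397.1, 9.6, 242.8]
ee_rot: [-1.549, 0.304, -0.306]
ft_force: [1.3, 1.1, 0.1]
gripper_width: 51.3
```

```bash
python3 -c "
from h import *
plan(458,-186,200)"
```

```text
t 2.25 pos [397.1   9.6 242.8] w 51.3 rot err [-0.001 -0.003  0.001]
INC [0.1303, 0.0428, -0.158] [-0.0003, -0.0013, 0.0006]
```

>>> carry_out(
  increments=[
    [[0.13,0.043,-0.158],[0,0,0]],
    [[0.13,0.043,-0.158],[0,0,0]],
    [[0.13,0.043,-0.158],[0,0,0]],
    [[0.13,0.043,-0.158],[0,0,0]],
    [[0.13,0.043,-0.158],[0,0,0]],
    [[0.13,0.043,-0.158],[0,0,0]],
    [[0.13,0.043,-0.158],[0,0,0]],
  ],
)

```text
time_s: 2.95
ee_pos: [457.1, -185.1, 199.8]
ee_rot: [-1.548, 0.305, -0.305]
ft_force: [-0.9, 0.4, 0.1]
gripper_width: 51.4
```

```bash
python3 -c "
from h import *
s=read_state()
p,d=vision.read_camera('wrist'); cv2.imwrite('pics/w1.png',p); np.save('pics/w1d.npy',d)
print(s['ee_pos'],s['ee_rot'])
for n in ('canister_center','driver_mid','base_top'):
  print(n,[(np.round(r['at'],1).tolist(),round(r['confidence'],2)) for r in vision.mark_of('wrist',n)][:3])
plan(458,-186,200)"
```

```text
[ 457.14832527 -185.06833673  199.77852452] [-1.54819925  0.30467942 -0.30537692]
canister_center [([454.1, -188.2, 8.1], 0.72)]
driver_mid [([501.0, -116.0, 6.0], 0.71)]
base_top []
t 3.15 pos [ 457.6 -184.6  200.3] w 51.5 rot err [-0.001 -0.001  0.002]
INC [0.0009, 0.0003, -0.0011] [-0.0004, -0.0005, 0.0009]
```

View pics/w1.png

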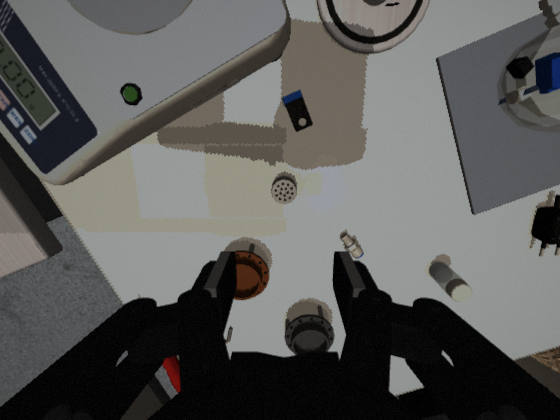

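The canister shows at (284,190), centred between the jaws. The base plate is at the top edge near (375,20).

```bash
python3 - <<'E'
from h import *
p=cv2.imread('pics/w1.png')
cv2.imwrite('pics/w1z.png',cv2.resize(p[165:215,255:315],None,fx=8,fy=8,interpolation=cv2.INTER_CUBIC))
s=read_state()
print(rayz('wrist',284,189,22,s))
E
```

```text
[ 456.49426416 -183.56560792   22.        ]
```

View pics/w1z.png

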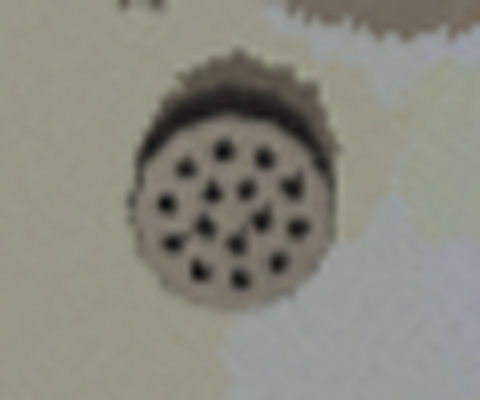

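```bash
python3 - <<'E'
from h import *
s=read_state()
c=rayz('wrist',284.1,191.5,22,s);print(c)
plan(c[0],c[1],14,-0.386)
E
```

```text
[ 455.55259392 -186.17278824   22.        ]
t 3.15 pos [ 457.6 -184.6  200.3] w 51.5 rot err [-0.001 -0.001  0.002]
INC [-0.0017, 0.1863, -0.0024] [-0.0004, -0.0004, 0.0009]
```

>>> carry_out(
  increments=[
    [[-0.0015,0.05,-0.0024],[0,0,0]],
    [[-0.0015,0.1,-0.0024],[0,0,0]],
    [[-0.0015,0.14,-0.0024],[0,0,0]],
    [[-0.0015,0.165,-0.0024],[0,0,0]],
    [[-0.0015,0.18,-0.0024],[0,0,0]],
    [[-0.0015,0.186,-0.0024],[0,0,0]],
    [[-0.0015,0.186,-0.0024],[0,0,0]],
  ],
)

```text
time_s: 3.85
ee_pos: [455.6, -185.6, 14.1]
ee_rot: [-1.549, 0.302, -0.303]
ft_force: [0.0, -0.3, -0.0]
gripper_width: 51.0
```

>>> carry_out(
  increments=[
    [[0,0,0],[0,0,0]],
    [[0,0,0],[0,0,0]],
    [[0,0,0],[0,0,0]],
    [[0,0,0],[0,0,0]],
    [[0,0,0],[0,0,0]],
    [[0,0,0],[0,0,0]],
    [[0,0,0],[0,0,0]],
    [[0,0,0],[0,0,0]],
  ],
  hand=1,
)

```text
time_s: 4.65
ee_pos: [456.3, -185.7, 15.5]
ee_rot: [-1.549, 0.3, -0.305]
ft_force: [-0.7, 1.3, 6.4]
gripper_width: 24.6
```

```bash
python3 - <<'E'
from h import *
p,d=vision.read_camera('wrist'); cv2.imwrite('pics/w2.png',p)
plan(500,-110,180)
E
```

```text
t 4.7 pos [ 456.3 -185.7   15.5] w 24.4 rot err [-0.001 -0.169  0.003]
INC [0.0125, -0.1644, 0.0867] [-0.0004, -0.0847, 0.0014]
```

View pics/w2.png

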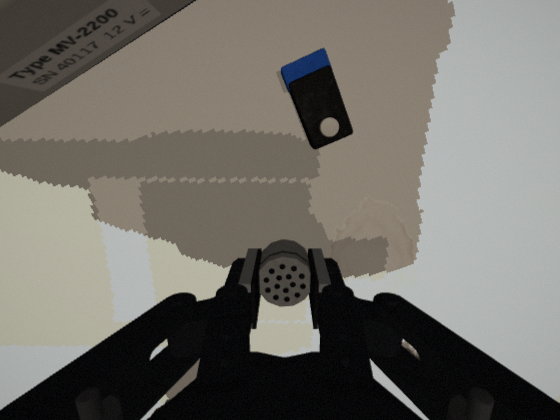

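Canister is gripped (lid at (285,275) between the pads). Lift, then go to the base.

>>> carry_out(
  increments=[
    [[0,-0.02,0],[0,0,0]],
    [[0,-0.06,0],[0,0,0]],
    [[0,-0.11,0],[0,0,0]],
    [[0,-0.155,0],[0,0,0]],
    [[0,-0.155,0],[0,0,0]],
  ],
)

```text
time_s: 5.2
ee_pos: [459.3, -187.1, 177.2]
ee_rot: [-1.551, 0.292, -0.314]
ft_force: [1.1, -1.3, -1.8]
gripper_width: 24.7
```

```bash
python3 - <<'E'
from h import *
plan(604,-41,170)
E
```

```text
t 5.2 pos [ 459.3 -187.1  177.2] w 24.7 rot err [ 0.001 -0.318  0.014]
INC [0.0789, 0.0085, 0.1898] [0.0006, -0.1591, 0.0072]
```

>>> carry_out(
  increments=[
    [[0.079,0.005,0.19],[0,-0.16,0.007]],
    [[0.079,0.005,0.19],[0,-0.16,0.007]],
    [[0.079,0.005,0.19],[0,-0.16,0.007]],
    [[0.079,0.005,0.19],[0,-0.16,0.007]],
    [[0.079,0.005,0.19],[0,-0.16,0.007]],
    [[0.079,0.005,0.19],[0,-0.16,0.007]],
    [[0.079,0.005,0.19],[0,-0.16,0.007]],
    [[0.079,0.005,0.19],[0,-0.16,0.007]],
  ],
)

```text
time_s: 6.0
ee_pos: [602.9, -41.8, 173.4]
ee_rot: [-1.572, 0.053, -0.052]
ft_force: [-0.1, -0.1, -1.2]
gripper_width: 24.3
```

```bash
python3 - <<'E'
from h import *
s=read_state()
p,d=vision.read_camera('wrist'); cv2.imwrite('pics/w3.png',p)
print([(np.round(r['at'],1).tolist(),round(r['confidence'],2)) for r in vision.mark_of('wrist','base_top')][:3],s['ee_pos'],s['ee_rot'])
E
```

```text
[([609.4, -39.7, 14.0], 0.58)] [602.86791195 -41.82694557 173.38463309] [-1.57167193  0.05340053 -0.05193693]
```

View pics/w3.png

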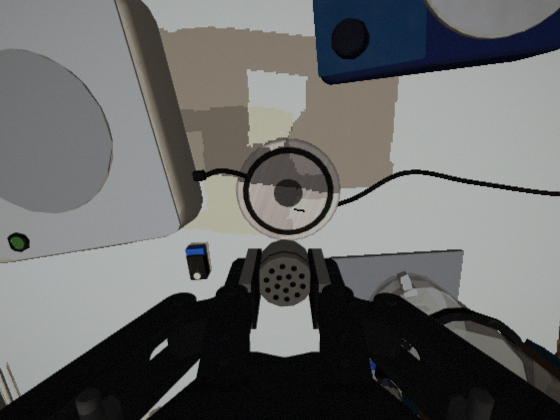

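Base plate in view, spot at (288,192). The canister lid is at (285,276). I fit the ring precisely.

```bash
python3 - <<'E'
from h import *
s=read_state();p=cv2.imread('pics/w3.png');g=cv2.cvtColor(p,cv2.COLOR_BGR2GRAY)
m=((g<60)*255).astype(np.uint8); m[245:]=0;m[:130]=0;m[:,:220]=0;m[:,352:]=0
k=np.zeros_like(m);cv2.circle(k,(288,192),56,255,-1);cv2.circle(k,(288,192),34,0,-1)
pts=np.argwhere((m>0)&(k>0))[:,::-1].astype(np.float32)
e=cv2.fitEllipse(pts);print(len(pts),e)
# project ring pixels on plane, fit circle
W=np.array([rayz('wrist',u,v,12,s) for u,v in pts])
from scipy.optimize import least_squares
r=least_squares(lambda q:np.hypot(W[:,0]-q[0],W[:,1]-q[1])-q[2],[604,-41,43],loss='soft_l1');print(r.x)
print(rayz('wrist',288,192,12,s))
b=r.x
plan(b[0],b[1],27.5)
E
```

```text
1591 ((287.4336853027344, 192.44873046875), (86.4227066040039, 88.16532897949219), 138.31707763671875)
[605.08678469 -41.38830176  43.65164782]
[605.62188892 -40.39301915  12.        ]
t 6.1 pos [603.3 -41.9 173.7] w 24.5 rot err [ 0.001  0.001 -0.   ]
INC [0.0018, 0.1462, 0.0008] [0.0007, 0.0005, -0.0001]
```

>>> carry_out(
  increments=[
    [[0.0015,0.05,0.001],[0,0,0]],
    [[0.0015,0.09,0.001],[0,0,0]],
    [[0.0015,0.12,0.001],[0,0,0]],
    [[0.0015,0.135,0.001],[0,0,0]],
    [[0.0015,0.142,0.001],[0,0,0]],
    [[0.0015,0.1455,0.001],[0,0,0]],
    [[0.0015,0.1455,0.001],[0,0,0]],
  ],
)

```text
time_s: 6.8
ee_pos: [605.5, -41.3, 29.0]
ee_rot: [-1.572, 0.052, -0.054]
ft_force: [-0.8, 0.1, -1.2]
gripper_width: 24.2
```

```bash
python3 - <<'E'
from h import *
p,d=vision.read_camera('wrist'); cv2.imwrite('pics/w4.png',p)
print(read_state()['ft_force']);plan(605,-41.4,27.5)
E
```

```text
[-0.22787296  0.10539003 -0.52491961]
t 6.85 pos [605.7 -41.3  29.3] w 24.4 rot err [0.001 0.001 0.002]
INC [-0.0007, 0.0018, -0.0001] [0.0007, 0.0004, 0.0008]
```

View pics/w4.png

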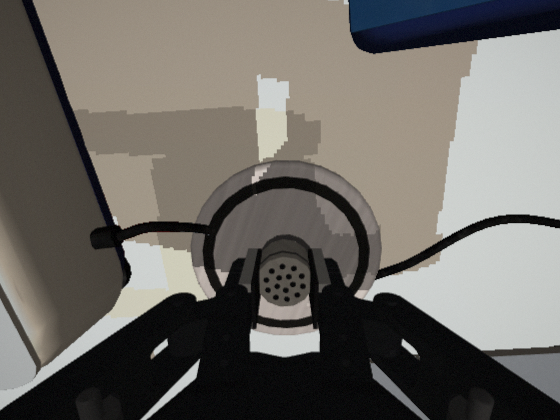

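Canister is over the centre of the plate. Lower the last bit until contact, then release.

>>> carry_out(
  increments=[
    [[0,0.001,0],[0,0,0]],
    [[0,0.002,0],[0,0,0]],
    [[0,0.003,0],[0,0,0]],
  ],
)

```text
time_s: 7.15
ee_pos: [606.4, -41.4, 27.4]
ee_rot: [-1.572, 0.051, -0.055]
ft_force: [-4.7, 0.7, 19.3]
gripper_width: 24.5
```

>>> carry_out(
  increments=[
    [[0,0,0],[0,0,0]],
    [[0,0,0],[0,0,0]],
    [[0,0,0],[0,0,0]],
    [[0,0,0],[0,0,0]],
    [[0,0,0],[0,0,0]],
  ],
  hand=-0.2,
)

```text
time_s: 7.65
ee_pos: [606.3, -41.4, 27.4]
ee_rot: [-1.572, 0.051, -0.055]
ft_force: [-0.1, 0.0, -0.2]
gripper_width: 51.3
```

>>> carry_out(
  increments=[
    [[0,-0.02,0],[0,0,0]],
    [[0,-0.06,0],[0,0,0]],
    [[0,-0.11,0],[0,0,0]],
    [[0,-0.15,0],[0,0,0]],
    [[0,-0.15,0],[0,0,0]],
  ],
)

```text
time_s: 8.15
ee_pos: [609.4, -41.3, 183.5]
ee_rot: [-1.572, 0.043, -0.063]
ft_force: [-0.2, -0.0, 0.9]
gripper_width: 51.7
```

```bash
python3 - <<'E'
from h import *
s=read_state()
p,d=vision.read_camera('wrist'); cv2.imwrite('pics/w5.png',p)
print(s['ee_pos'],s['ee_rot'])
plan(470,-200,200,-0.4)
E
```

```text
[609.36069015 -41.33015917 183.46099617] [-1.57201636  0.04290691 -0.06293516]
t 8.2 pos [607.8 -41.2 180.5] w 51.3 rot err [-0.     0.333  0.009]
INC [-0.1266, -0.0204, -0.1677] [-0.0, 0.1663, 0.0046]
```

View pics/w5.png

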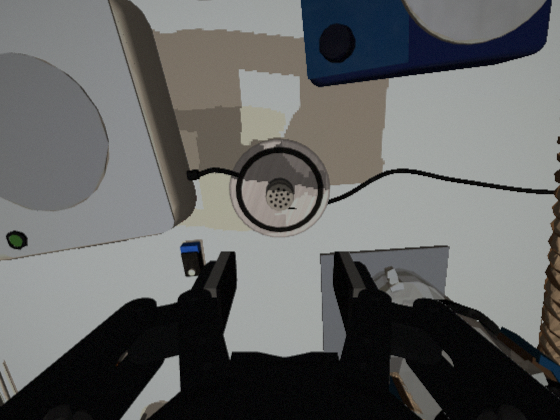

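```bash
python3 - <<'E'
from h import *
s=read_state()
print(rayz('wrist',280,197.5,34,s),rayz('wrist',280,190,12,s))
plan(500,-60,200,-0.4)
plan(414,-367,200)
E
```

```text
[603.40557261 -41.00095928  34.        ] [603.41524725 -38.93678032  12.        ]
t 8.2 pos [607.8 -41.2 180.5] w 51.3 rot err [-0.     0.333  0.009]
INC [-0.1061, -0.0204, -0.026] [-0.0, 0.1663, 0.0046]
t 8.2 pos [607.8 -41.2 180.5] w 51.3 rot err [-0.002  0.658  0.009]
INC [-0.1713, -0.0205, -0.3381] [-0.0008, 0.3289, 0.0046]
```

>>> carry_out(
  increments=[
    [[-0.05,-0.02,-0.015],[0,0.07,0.004]],
    [[-0.1,-0.02,-0.03],[0,0.15,0.004]],
    [[-0.13,-0.02,-0.07],[0,0.22,0.004]],
    [[-0.15,-0.02,-0.12],[0,0.3,0.004]],
    [[-0.171,-0.02,-0.338],[0,0.329,0.004]],
    [[-0.171,-0.02,-0.338],[0,0.329,0.004]],
    [[-0.171,-0.02,-0.338],[0,0.329,0.004]],
    [[-0.171,-0.02,-0.338],[0,0.329,0.004]],
    [[-0.171,-0.02,-0.338],[0,0.329,0.004]],
    [[-0.171,-0.02,-0.338],[0,0.329,0.004]],
    [[-0.171,-0.02,-0.338],[0,0.329,0.004]],
    [[-0.171,-0.02,-0.338],[0,0.329,0.004]],
  ],
  hand=-0.6,
)

```text
time_s: 9.4
ee_pos: [413.9, -365.5, 198.6]
ee_rot: [-1.493, 0.567, -0.566]
ft_force: [0.2, 0.2, 0.5]
gripper_width: 68.2
```

```bash
python3 - <<'E'
from h import *
s=read_state()
p,d=vision.read_camera('wrist'); cv2.imwrite('pics/w6.png',p)
print([(np.round(r['at'],1).tolist(),round(r['confidence'],2)) for r in vision.mark_of('wrist','stage_cup')][:3],s['ee_pos'],s['ee_rot'])
plan(414,-367,43)
E
```

```text
[([378.5, -476.3, 38.6], 0.74), ([415.6, -371.0, 35.6], 0.63), ([373.3, -259.5, 36.4], 0.57)] [ 413.93211662 -365.54610265  198.5734203 ] [-1.49295193  0.56730554 -0.56632086]
t 9.5 pos [ 414.4 -365.6  199.1] w 68.3 rot err [-0.002  0.001 -0.   ]
INC [0.0007, 0.1561, -0.0016] [-0.001, 0.0006, -0.0002]
```

View pics/w6.png

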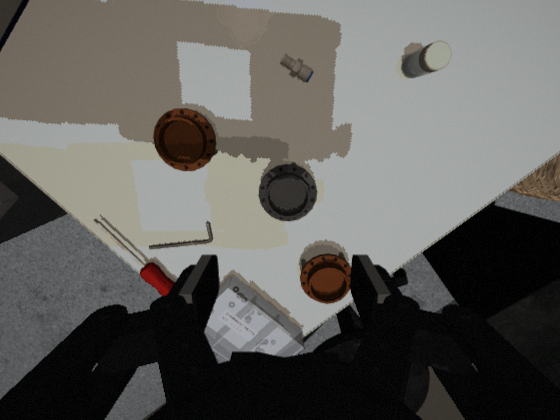

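```bash
python3 - <<'E'
from h import *
p=cv2.imread('pics/w6.png')
cv2.imwrite('pics/w6z.png',cv2.resize(p[155:230,248:328],None,fx=7,fy=7,interpolation=cv2.INTER_CUBIC))
E
```

```text
(no output)
```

View pics/w6z.png

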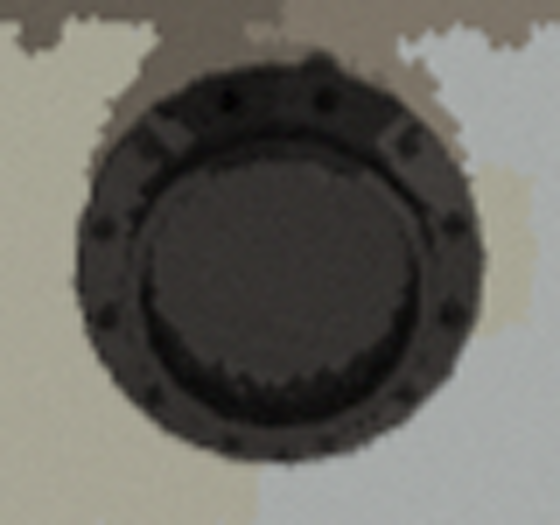

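```bash
python3 - <<'E'
from h import *
s=read_state()
a=rayz('wrist',288.1,192.6,30,s);b=rayz('wrist',287.9,195,44,s);print(a,b)
c=(a+b)/2
plan(c[0],c[1],46,-0.724)
E
```

```text
[ 415.54922741 -368.44497166   30.        ] [ 415.99603467 -367.3954075    44.        ]
t 9.5 pos [ 414.4 -365.6  199.1] w 68.3 rot err [-0.002  0.    -0.   ]
INC [0.0027, 0.1531, -0.0011] [-0.001, 0.0, -0.0002]
```

>>> carry_out(
  increments=[
    [[0.0025,0.05,-0.001],[0,0,0]],
    [[0.0025,0.09,-0.001],[0,0,0]],
    [[0.0025,0.12,-0.001],[0,0,0]],
    [[0.0025,0.14,-0.001],[0,0,0]],
    [[0.0025,0.15,-0.001],[0,0,0]],
    [[0.0025,0.154,-0.001],[0,0,0]],
    [[0.0025,0.154,-0.001],[0,0,0]],
  ],
)

```text
time_s: 10.2
ee_pos: [416.1, -367.5, 45.4]
ee_rot: [-1.494, 0.565, -0.566]
ft_force: [0.5, 0.3, 0.1]
gripper_width: 68.1
```

>>> carry_out(
  increments=[
    [[0,0,0],[0,0,0]],
    [[0,0,0],[0,0,0]],
    [[0,0,0],[0,0,0]],
    [[0,0,0],[0,0,0]],
    [[0,0,0],[0,0,0]],
    [[0,0,0],[0,0,0]],
    [[0,0,0],[0,0,0]],
  ],
  hand=1,
)

```text
time_s: 10.9
ee_pos: [416.9, -368.1, 47.1]
ee_rot: [-1.495, 0.563, -0.568]
ft_force: [-1.7, 2.1, 9.5]
gripper_width: 42.4
```

```bash
python3 - <<'E'
from h import *
s=read_state()
p,d=vision.read_camera('wrist'); cv2.imwrite('pics/w7.png',p)
plan(414,-367,190)
E
```

```text
t 10.95 pos [ 416.9 -368.1   47.1] w 42.5 rot err [-0.002  0.002  0.002]
INC [-0.0026, -0.1429, -0.0008] [-0.001, 0.0009, 0.0012]
```

View pics/w7.png

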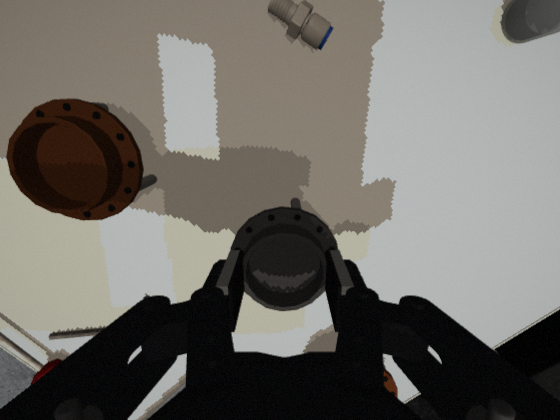

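Cup is gripped (width again reads about 3.6 below nominal, as it did with the canister). Lift and carry, staying in front of the stand.

>>> carry_out(
  increments=[
    [[0,-0.015,0],[0,0,0]],
    [[0,-0.05,0],[0,0,0]],
    [[0,-0.1,0],[0,0,0]],
    [[0,-0.14,0],[0,0,0]],
    [[0,-0.14,0],[0,0,0]],
  ],
)

```text
time_s: 11.45
ee_pos: [419.1, -370.6, 193.7]
ee_rot: [-1.498, 0.556, -0.577]
ft_force: [1.1, -0.9, -0.5]
gripper_width: 42.2
```

```bash
python3 - <<'E'
from h import *
plan(500,-110,190,-0.2)
plan(605,-41,190)
E
```

```text
t 11.45 pos [ 419.1 -370.6  193.7] w 42.2 rot err [ 0.001 -0.523  0.013]
INC [-0.1119, 0.0027, 0.2488] [0.0007, -0.2617, 0.0067]
t 11.45 pos [ 419.1 -370.6  193.7] w 42.2 rot err [ 0.002 -0.656  0.013]
INC [-0.0789, 0.0034, 0.37] [0.0012, -0.3279, 0.0067]
```

>>> carry_out(
  increments=[
    [[-0.112,0,0.249],[0,-0.26,0.006]],
    [[-0.112,0,0.249],[0,-0.26,0.006]],
    [[-0.112,0,0.249],[0,-0.26,0.006]],
    [[-0.112,0,0.249],[0,-0.26,0.006]],
    [[-0.112,0,0.249],[0,-0.26,0.006]],
    [[-0.112,0,0.249],[0,-0.26,0.006]],
    [[-0.079,0,0.37],[0,-0.328,0.006]],
    [[-0.079,0,0.37],[0,-0.328,0.006]],
    [[-0.079,0,0.37],[0,-0.328,0.006]],
    [[-0.079,0,0.37],[0,-0.328,0.006]],
    [[-0.079,0,0.37],[0,-0.328,0.006]],
  ],
)

```text
time_s: 12.55
ee_pos: [604.2, -40.7, 192.7]
ee_rot: [-1.573, 0.053, -0.051]
ft_force: [-0.5, -0.3, -2.1]
gripper_width: 42.6
```

```bash
python3 - <<'E'
from h import *
s=read_state()
p,d=vision.read_camera('wrist'); cv2.imwrite('pics/w8.png',p)
plan(605,-41,61)
E
```

```text
t 12.6 pos [603.7 -41.2 192.8] w 42.0 rot err [ 0.003  0.    -0.001]
INC [0.0014, 0.1318, 0.0006] [0.0014, 0.0002, -0.0006]
```

View pics/w8.png

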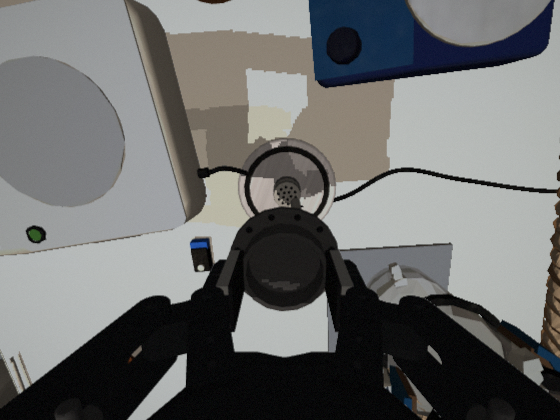

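The stage is held level, with the canister visible beyond it at (287,190). Lower it.

>>> carry_out(
  increments=[
    [[0.0015,0.04,0.0],[0,0,0]],
    [[0.0015,0.08,0.0],[0,0,0]],
    [[0.0015,0.105,0],[0,0,0]],
    [[0.0015,0.12,0],[0,0,0]],
    [[0.0015,0.127,0],[0,0,0]],
    [[0.0015,0.13,0],[0,0,0]],
    [[0.0015,0.1315,0],[0,0,0]],
  ],
)

```text
time_s: 13.3
ee_pos: [605.7, -41.9, 62.2]
ee_rot: [-1.573, 0.053, -0.053]
ft_force: [0.7, -0.4, -1.1]
gripper_width: 42.0
```

```bash
python3 - <<'E'
from h import *
s=read_state()
p,d=vision.read_camera('wrist'); cv2.imwrite('pics/w9.png',p)
print(s['ft_force']);plan(605,-41,59.3)
E
```

```text
[ 0.6646353  -0.41352841 -1.1455502 ]
t 13.35 pos [605.7 -41.9  62.1] w 42.5 rot err [0.003 0.    0.   ]
INC [-0.0007, 0.0028, 0.0008] [0.0014, 0.0001, 0.0002]
```

View pics/w9.png

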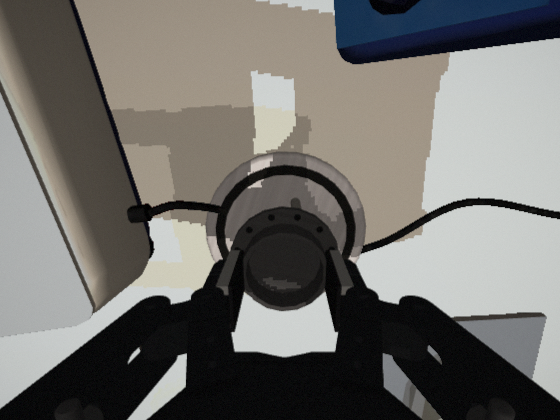

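>>> carry_out(
  increments=[
    [[-0.0005,0.001,0.0005],[0,0,0]],
    [[-0.0005,0.002,0.0005],[0,0,0]],
    [[-0.0005,0.003,0.0005],[0,0,0]],
  ],
)

```text
time_s: 13.65
ee_pos: [605.6, -41.3, 59.6]
ee_rot: [-1.573, 0.052, -0.054]
ft_force: [-0.1, 0.2, -0.8]
gripper_width: 42.1
```

>>> carry_out(
  increments=[
    [[0,0.001,0],[0,0,0]],
    [[0,0.0015,0],[0,0,0]],
  ],
)

```text
time_s: 13.85
ee_pos: [605.6, -41.4, 59.1]
ee_rot: [-1.573, 0.052, -0.054]
ft_force: [-4.8, -0.3, 14.2]
gripper_width: 42.4
```

Contact. Release and go up.

>>> carry_out(
  increments=[
    [[0,0,0],[0,0,0]],
    [[0,0,0],[0,0,0]],
    [[0,0,0],[0,0,0]],
    [[0,0,0],[0,0,0]],
    [[0,0,0],[0,0,0]],
  ],
  hand=-0.6,
)

```text
time_s: 14.35
ee_pos: [605.6, -41.4, 58.9]
ee_rot: [-1.573, 0.052, -0.054]
ft_force: [0.1, -0.5, 0.6]
gripper_width: 68.0
```

>>> carry_out(
  increments=[
    [[0,-0.02,0],[0,0,0]],
    [[0,-0.06,0],[0,0,0]],
    [[0,-0.11,0],[0,0,0]],
    [[0,-0.15,0],[0,0,0]],
    [[0,-0.15,0],[0,0,0]],
  ],
)

```text
time_s: 14.85
ee_pos: [608.8, -41.1, 215.2]
ee_rot: [-1.574, 0.044, -0.062]
ft_force: [-0.0, -0.6, -1.1]
gripper_width: 68.3
```

```bash
python3 - <<'E'
from h import *
s=read_state()
p,d=vision.read_camera('wrist'); cv2.imwrite('pics/w10.png',cv2.resize(p[120:270,190:390],None,fx=4,fy=4))
print(s['ee_pos'],s['ee_rot'])
plan(500,-110,210,-0.3)
plan(490,-300,210,-0.53)
plan(592,-355,210)
E
```

```text
[608.80116364 -41.10377411 215.17845715] [-1.5736429   0.04406366 -0.06154372]
t 14.9 pos [607.3 -41.  212.2] w 68.4 rot err [0.002 0.233 0.008]
INC [-0.1024, 0.0016, -0.076] [0.0011, 0.1164, 0.0038]
t 14.9 pos [607.3 -41.  212.2] w 68.4 rot err [0.001 0.463 0.008]
INC [-0.0996, 0.0023, -0.2663] [0.0007, 0.2314, 0.004]
t 14.9 pos [607.3 -41.  212.2] w 68.4 rot err [0.001 0.473 0.008]
INC [0.0058, 0.0032, -0.3143] [0.0007, 0.2365, 0.004]
```

View pics/w10.png

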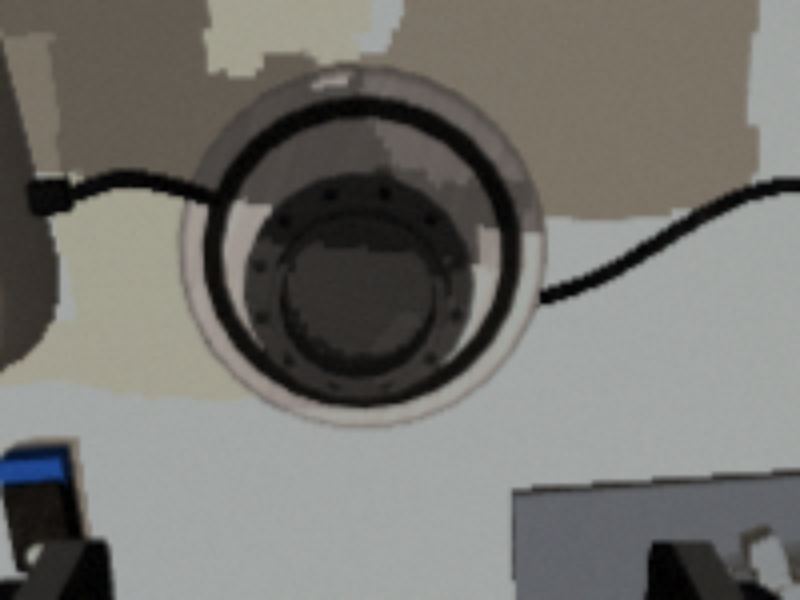

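```bash
python3 - <<'E'
from h import *
s=read_state(); s['ee_pos']=np.array([608.8,-41.1,215.2]); s['ee_rot']=np.array([-1.57364,.04406,-.06154])
for q in (s,read_state()):
    print(rayz('wrist',279.6,191.8,42,q),rayz('wrist',280.7,183,12,q))
E
```

```text
[604.09344229 -42.1947082   42.        ] [605.40186132 -39.4757069   12.        ]
[601.97732779 -41.31214138  42.        ] [603.15064476 -38.67912751  12.        ]
```

>>> carry_out(
  increments=[
    [[-0.05,0,-0.02],[0,0.05,0.003]],
    [[-0.09,0,-0.05],[0,0.1,0.003]],
    [[-0.102,0,-0.1],[0,0.16,0.003]],
    [[-0.1,0,-0.15],[0,0.22,0.003]],
    [[-0.1,0,-0.2],[0,0.236,0.003]],
    [[-0.1,0,-0.25],[0,0.236,0.003]],
    [[-0.1,0,-0.28],[0,0.236,0.003]],
    [[-0.05,0,-0.3],[0,0.236,0.003]],
    [[0,0,-0.314],[0,0.236,0.003]],
    [[0.006,0,-0.314],[0,0.236,0.003]],
    [[0.006,0,-0.314],[0,0.236,0.003]],
    [[0.006,0,-0.314],[0,0.236,0.003]],
  ],
  hand=-0.3,
)

```text
time_s: 16.1
ee_pos: [590.8, -353.8, 211.5]
ee_rot: [-1.53, 0.423, -0.421]
ft_force: [-0.2, -0.5, 0.1]
gripper_width: 55.3
```

```bash
python3 - <<'E'
from h import *
s=read_state()
p,d=vision.read_camera('wrist'); cv2.imwrite('pics/w11.png',p)
print([(np.round(r['at'],1).tolist(),round(r['confidence'],2)) for r in vision.mark_of('wrist','vial_center')][:3],s['ee_pos'],s['ee_rot'])
plan(592,-355,210)
E
```

```text
[([589.6, -354.9, 27.1], 0.77)] [ 590.81152802 -353.8335094   211.46494924] [-1.52985987  0.42338186 -0.42115685]
t 16.2 pos [ 590.8 -353.9  212.5] w 55.6 rot err [0.001 0.001 0.   ]
INC [0.0016, 0.0026, -0.0003] [0.0005, 0.0006, 0.0001]
```

View pics/w11.png

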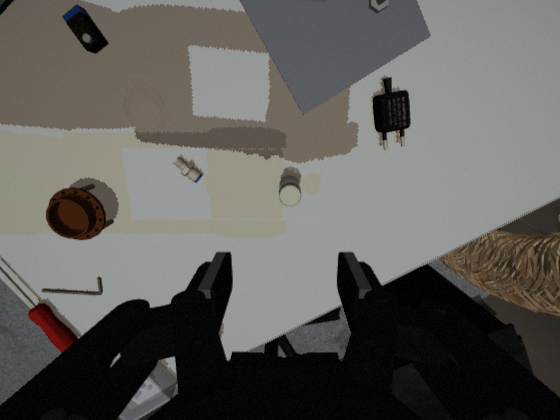

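Vial cap at (290,196).

```bash
python3 - <<'E'
from h import *
p=cv2.imread('pics/w11.png')
cv2.imwrite('pics/w11z.png',cv2.resize(p[160:212,265:320],None,fx=8,fy=8,interpolation=cv2.INTER_CUBIC))
s=read_state()
c=rayz('wrist',290,196,54,s);print(c);plan(c[0],c[1],36,-0.541)
E
```

```text
[ 593.38430076 -358.34405718   54.        ]
t 16.2 pos [ 590.8 -353.9  212.5] w 55.6 rot err [0.001 0.002 0.   ]
INC [0.0045, 0.1766, -0.0023] [0.0005, 0.001, 0.0001]
```

View pics/w11z.png

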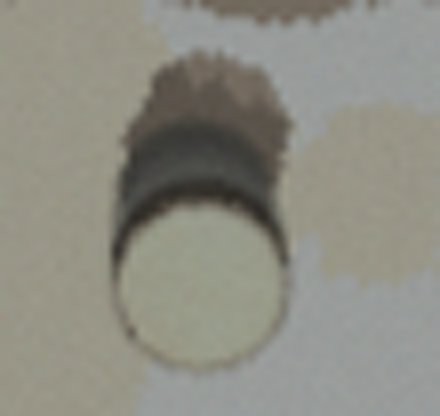

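>>> carry_out(
  increments=[
    [[0.0045,0.04,-0.0023],[0,0,0]],
    [[0.0045,0.09,-0.0023],[0,0,0]],
    [[0.0045,0.13,-0.0023],[0,0,0]],
    [[0.0045,0.155,-0.0023],[0,0,0]],
    [[0.0045,0.17,-0.0023],[0,0,0]],
    [[0.0045,0.175,-0.0023],[0,0,0]],
    [[0.0045,0.175,-0.0023],[0,0,0]],
  ],
)

```text
time_s: 16.9
ee_pos: [593.3, -358.4, 38.0]
ee_rot: [-1.53, 0.422, -0.423]
ft_force: [0.7, -0.4, 0.2]
gripper_width: 55.6
```

>>> carry_out(
  increments=[
    [[0,0,0],[0,0,0]],
    [[0,0,0],[0,0,0]],
    [[0,0,0],[0,0,0]],
    [[0,0,0],[0,0,0]],
    [[0,0,0],[0,0,0]],
    [[0,0,0],[0,0,0]],
    [[0,0,0],[0,0,0]],
    [[0,0,0],[0,0,0]],
  ],
  hand=1,
)

```text
time_s: 17.7
ee_pos: [594.2, -359.0, 40.0]
ee_rot: [-1.531, 0.421, -0.425]
ft_force: [-0.9, 1.1, 6.6]
gripper_width: 21.0
```

```bash
python3 - <<'E'
from h import *
s=read_state()
p,d=vision.read_camera('wrist'); cv2.imwrite('pics/w12.png',p)
plan(592,-355,210)
E
```

```text
t 17.75 pos [ 594.2 -359.    40. ] w 20.5 rot err [0.001 0.001 0.003]
INC [-0.0034, -0.1701, 0.0021] [0.0005, 0.0006, 0.0015]
```

View pics/w12.png

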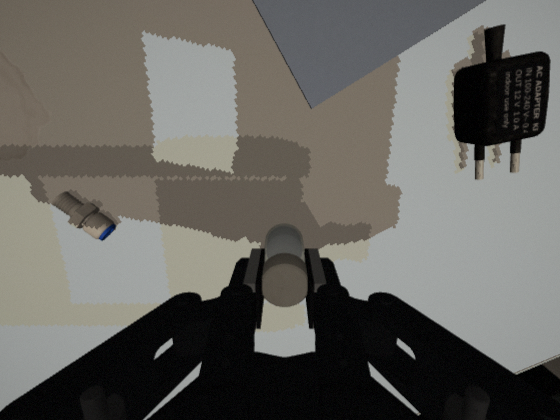

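Vial is held upright between the pads (cap at (285,280)). Lift and go back in front of the stand.

>>> carry_out(
  increments=[
    [[0,-0.015,0],[0,0,0]],
    [[0,-0.05,0],[0,0,0]],
    [[0,-0.1,0],[0,0,0]],
    [[-0.02,-0.14,0],[0,0,0]],
    [[-0.05,-0.17,0],[0,0,0]],
    [[-0.09,-0.17,0],[0,0,0]],
    [[-0.09,-0.17,0],[0,0,0]],
  ],
)

```text
time_s: 18.45
ee_pos: [513.0, -310.2, 211.9]
ee_rot: [-1.531, 0.421, -0.424]
ft_force: [-0.6, -0.8, -1.2]
gripper_width: 21.1
```

```bash
python3 - <<'E'
from h import *
plan(510,-110,210,-0.2)
plan(605,-41,210)
E
```

```text
t 18.45 pos [ 513.  -310.2  211.9] w 21.1 rot err [ 0.001 -0.339  0.002]
INC [-0.1054, 0.0015, 0.1702] [0.0007, -0.1695, 0.0009]
t 18.45 pos [ 513.  -310.2  211.9] w 21.1 rot err [ 0.001 -0.471  0.002]
INC [-0.0592, 0.0015, 0.2782] [0.0007, -0.2357, 0.0009]
```

>>> carry_out(
  increments=[
    [[-0.105,0,0.17],[0,-0.17,0]],
    [[-0.105,0,0.17],[0,-0.17,0]],
    [[-0.105,0,0.17],[0,-0.17,0]],
    [[-0.105,0,0.17],[0,-0.17,0]],
    [[-0.105,0,0.17],[0,-0.17,0]],
    [[-0.06,0,0.278],[0,-0.236,0]],
    [[-0.06,0,0.278],[0,-0.236,0]],
    [[-0.06,0,0.278],[0,-0.236,0]],
    [[-0.06,0,0.278],[0,-0.236,0]],
    [[-0.06,0,0.278],[0,-0.236,0]],
    [[-0.06,0,0.278],[0,-0.236,0]],
  ],
)

```text
time_s: 19.55
ee_pos: [603.1, -41.9, 211.5]
ee_rot: [-1.572, 0.053, -0.054]
ft_force: [-1.5, 0.5, -0.5]
gripper_width: 21.1
```

```bash
python3 - <<'E'
from h import *
s=read_state()
p,d=vision.read_camera('wrist'); cv2.imwrite('pics/w13.png',p)
print(s['ee_pos'],s['ee_rot'])
plan(605,-41.5,82)
E
```

```text
[603.09407167 -41.90244803 211.48118662] [-1.57234601  0.05319806 -0.05373392]
t 19.6 pos [603.2 -41.9 211.6] w 20.8 rot err [0.002 0.    0.001]
INC [0.0017, 0.1296, 0.0008] [0.0011, 0.0001, 0.0004]
```

View pics/w13.png

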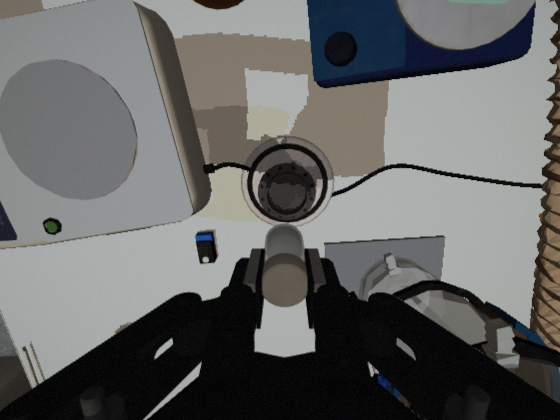

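```bash
python3 - <<'E'
from h import *
p=cv2.imread('pics/w13.png')
cv2.imwrite('pics/w13z.png',cv2.resize(p[130:230,235:340],None,fx=6,fy=6,interpolation=cv2.INTER_CUBIC))
E
```

```text
(no output)
```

View pics/w13z.png

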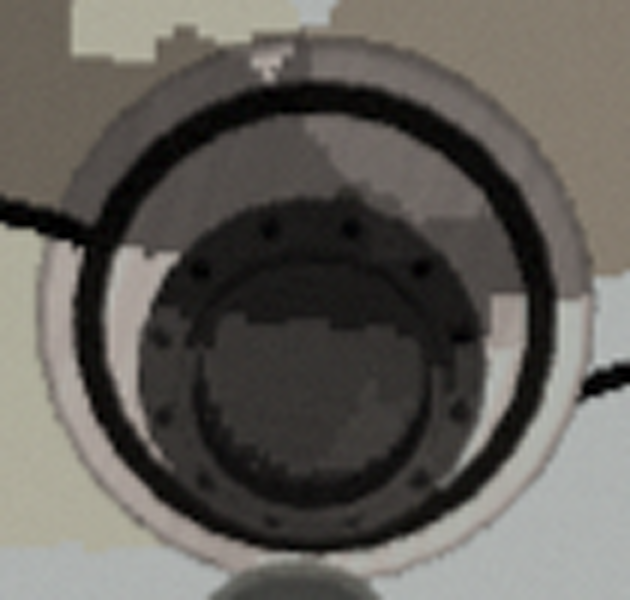

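```bash
python3 - <<'E'
from h import *
s=read_state()
print(rayz('wrist',287.0,191.3,42,s),rayz('wrist',287.7,182.7,12,s),rayz('wrist',286.8,194.5,56,s))
E
```

```text
[604.5611848  -41.80260475  42.        ] [605.76723458 -39.34868209  12.        ] [604.26168826 -41.54252916  56.        ]
```

>>> carry_out(
  increments=[
    [[0.0015,0.04,0.0],[0,0,0]],
    [[0.0015,0.075,0.0],[0,0,0]],
    [[0.0015,0.1,0],[0,0,0]],
    [[0.0015,0.115,0],[0,0,0]],
    [[0.0015,0.123,0],[0,0,0]],
    [[0.0015,0.127,0],[0,0,0]],
    [[0.0015,0.128,0],[0,0,0]],
  ],
)

```text
time_s: 20.3
ee_pos: [605.2, -42.5, 84.2]
ee_rot: [-1.572, 0.053, -0.055]
ft_force: [0.4, -0.1, 0.5]
gripper_width: 20.8
```

```bash
python3 - <<'E'
from h import *
s=read_state()
p,d=vision.read_camera('wrist'); cv2.imwrite('pics/w14.png',p)
print(s['ft_force']);plan(604.7,-41.5,82)
E
```

```text
[ 0.41139122 -0.08450207  0.52994411]
t 20.35 pos [605.3 -42.4  84.3] w 20.6 rot err [0.002 0.    0.002]
INC [-0.0007, 0.0023, 0.0009] [0.001, 0.0, 0.001]
```

View pics/w14.png

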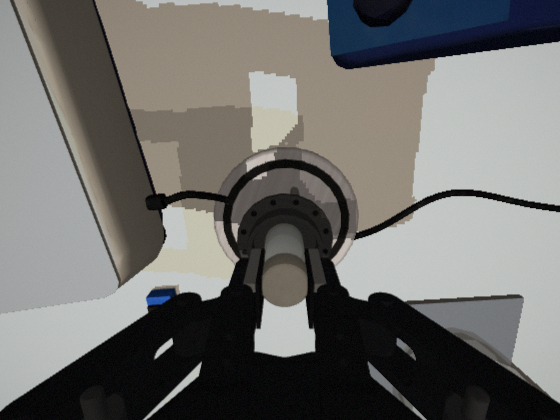

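>>> carry_out(
  increments=[
    [[-0.0005,0.001,0.001],[0,0,0]],
    [[-0.0005,0.002,0.001],[0,0,0]],
    [[-0.0005,0.0025,0.001],[0,0,0]],
  ],
)

```text
time_s: 20.65
ee_pos: [605.1, -41.3, 82.3]
ee_rot: [-1.572, 0.051, -0.056]
ft_force: [-0.6, 0.5, -0.2]
gripper_width: 20.9
```

>>> carry_out(
  increments=[
    [[0,0.0005,0],[0,0,0]],
    [[0,0.001,0],[0,0,0]],
  ],
)

```text
time_s: 20.85
ee_pos: [605.3, -41.3, 81.8]
ee_rot: [-1.572, 0.051, -0.056]
ft_force: [-2.3, 0.6, 8.5]
gripper_width: 20.7
```

>>> carry_out(
  increments=[
    [[0,0,0],[0,0,0]],
    [[0,0,0],[0,0,0]],
    [[0,0,0],[0,0,0]],
    [[0,0,0],[0,0,0]],
    [[0,0,0],[0,0,0]],
  ],
  hand=-0.2,
)

```text
time_s: 21.35
ee_pos: [605.3, -41.3, 81.7]
ee_rot: [-1.572, 0.051, -0.056]
ft_force: [-1.3, -0.2, 0.1]
gripper_width: 51.0
```

>>> carry_out(
  increments=[
    [[0,-0.02,0],[0,0,0]],
    [[0,-0.06,0],[0,0,0]],
    [[0,-0.11,0],[0,0,0]],
    [[0,-0.15,0],[0,0,0]],
    [[0,-0.15,0],[0,0,0]],
  ],
)

```text
time_s: 21.85
ee_pos: [608.1, -41.2, 238.1]
ee_rot: [-1.573, 0.043, -0.064]
ft_force: [0.6, 0.0, 0.5]
gripper_width: 51.2
```

```bash
python3 - <<'E'
from h import *
s=read_state()
p,d=vision.read_camera('wrist'); cv2.imwrite('pics/w15.png',p)
print(s['ee_pos'],s['ee_rot'])
plan(550,182,250)
E
```

```text
[608.12496353 -41.18429226 238.10753418] [-1.57268297  0.04335047 -0.06374486]
t 21.9 pos [606.6 -41.1 235. ] w 51.4 rot err [ 0.004 -0.388  0.009]
INC [-0.0716, -0.0161, 0.2187] [0.0019, -0.1939, 0.0043]
```

View pics/w15.png

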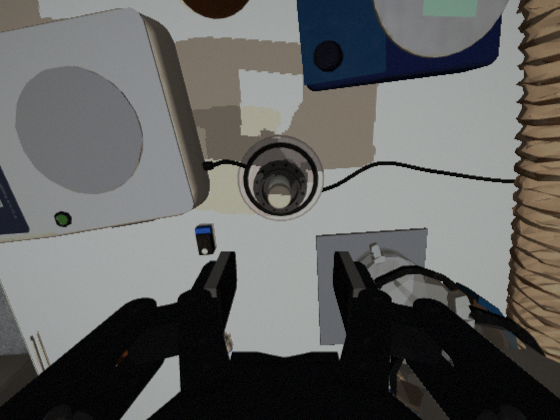

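Vial stands in the cup (cap at (279,195)). Now to the bell jar.

>>> carry_out(
  increments=[
    [[-0.072,-0.02,0.219],[0,-0.194,0.004]],
    [[-0.072,-0.02,0.219],[0,-0.194,0.004]],
    [[-0.072,-0.02,0.219],[0,-0.194,0.004]],
    [[-0.072,-0.02,0.219],[0,-0.194,0.004]],
    [[-0.072,-0.02,0.219],[0,-0.194,0.004]],
    [[-0.072,-0.02,0.219],[0,-0.194,0.004]],
    [[-0.072,-0.02,0.219],[0,-0.194,0.004]],
  ],
)

```text
time_s: 22.6
ee_pos: [548.8, 182.5, 252.6]
ee_rot: [-1.561, -0.251, 0.254]
ft_force: [0.1, -0.4, -0.0]
gripper_width: 51.6
```

```bash
python3 - <<'E'
from h import *
s=read_state()
p,d=vision.read_camera('wrist'); cv2.imwrite('pics/w16.png',p)
print([(np.round(r['at'],1).tolist(),round(r['confidence'],2)) for r in vision.mark_of('wrist','bell_knob')][:3],s['ee_pos'],s['ee_rot'])
plan(550,182,250)
E
```

```text
[([550.5, 179.9, 116.1], 0.76)] [548.81575956 182.50441604 252.6064495 ] [-1.56057291 -0.25138487  0.25377976]
t 22.7 pos [549.4 181.3 252.9] w 51.1 rot err [ 0.004 -0.    -0.002]
INC [0.0008, 0.0029, 0.0005] [0.0021, -0.0001, -0.0009]
```

View pics/w16.png

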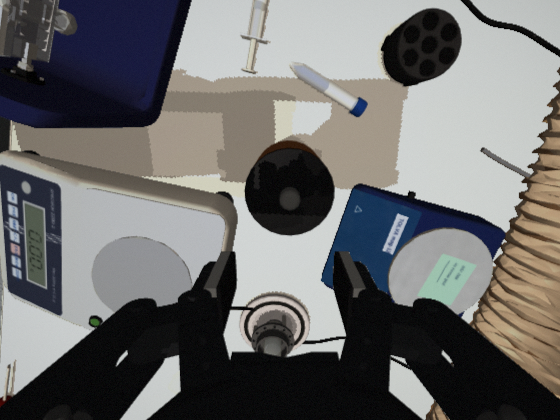

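```bash
python3 - <<'E'
from h import *
s=read_state()
p=cv2.imread('pics/w16.png')
cv2.imwrite('pics/w16z.png',cv2.resize(p[135:245,235:345],None,fx=5,fy=5,interpolation=cv2.INTER_CUBIC))
print(rayz('wrist',290,191.5,98,s),rayz('wrist',290,198.5,125,s))
E
```

```text
[551.78436029 186.41584014  98.        ] [551.27892199 186.6092817  125.        ]
```

View pics/w16z.png

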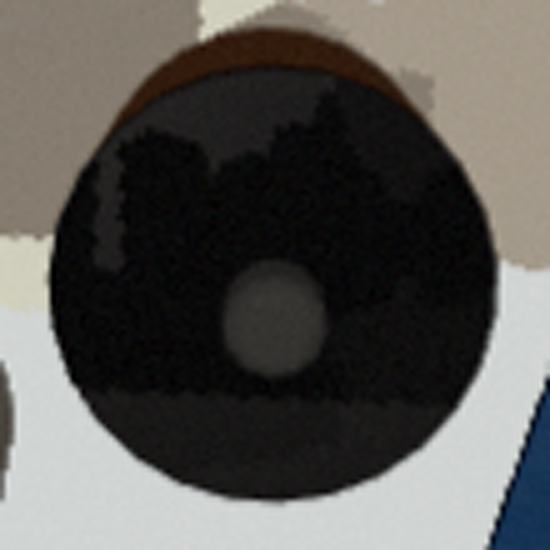

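```bash
python3 - <<'E'
from h import *
plan(551.5,186,113,0.325)
E
```

```text
t 22.7 pos [549.4 181.3 252.9] w 51.1 rot err [ 0.004 -0.006 -0.002]
INC [0.0038, 0.1399, 0.0044] [0.0021, -0.0028, -0.0009]
```

>>> carry_out(
  increments=[
    [[0.0038,0.04,0.0044],[0.001,0,0]],
    [[0.0038,0.08,0.0044],[0.002,0,0]],
    [[0.0038,0.11,0.0044],[0.002,0,0]],
    [[0.0038,0.128,0.0044],[0.002,0,0]],
    [[0.0038,0.136,0.0044],[0.002,0,0]],
    [[0.0038,0.139,0.0044],[0.002,0,0]],
    [[0.0038,0.139,0.0044],[0.002,0,0]],
  ],
)

```text
time_s: 23.4
ee_pos: [552.0, 185.5, 114.2]
ee_rot: [-1.557, -0.249, 0.251]
ft_force: [0.4, 0.1, 0.8]
gripper_width: 51.3
```

```bash
python3 - <<'E'
from h import *
p,d=vision.read_camera('wrist'); cv2.imwrite('pics/w17.png',p)
plan(551.5,186,113,0.325)
E
```

```text
t 23.45 pos [552.2 185.7 114.6] w 51.4 rot err [ 0.    -0.006 -0.001]
INC [-0.0006, 0.0016, 0.0005] [0.0001, -0.0032, -0.0004]
```

View pics/w17.png

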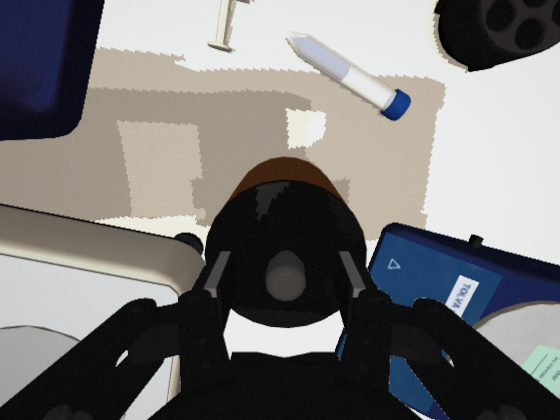

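Knob at (286,275) lies centred between the pads. Close.

>>> carry_out(
  increments=[
    [[0,0.001,0],[0,0,0]],
    [[0,0.001,0],[0,0,0]],
    [[0,0.001,0],[0,0,0]],
    [[0,0.001,0],[0,0,0]],
    [[0,0.001,0],[0,0,0]],
    [[0,0.001,0],[0,0,0]],
    [[0,0.001,0],[0,0,0]],
    [[0,0.001,0],[0,0,0]],
    [[0,0.001,0],[0,0,0]],
  ],
  hand=1,
)

```text
time_s: 24.35
ee_pos: [552.6, 185.9, 114.7]
ee_rot: [-1.557, -0.251, 0.25]
ft_force: [-1.1, -1.1, 5.1]
gripper_width: 17.1
```

>>> carry_out(
  increments=[
    [[0,-0.01,0],[0,0,0]],
    [[0,-0.03,0],[0,0,0]],
    [[0,-0.05,0],[0,0,0]],
    [[0,-0.05,0],[0,0,0]],
  ],
)

```text
time_s: 24.75
ee_pos: [554.3, 186.6, 167.9]
ee_rot: [-1.556, -0.255, 0.246]
ft_force: [-0.3, 0.4, -1.9]
gripper_width: 17.6
```

```bash
python3 - <<'E'
from h import *
p,d=vision.read_camera('wrist'); cv2.imwrite('pics/w18.png',p)
p,d=vision.read_camera('scene'); cv2.imwrite('pics/s18.png',cv2.resize(p[100:280,120:400],None,fx=2.8,fy=2.8))
plan(551.5,186,260,0.325)
E
```

```text
t 24.85 pos [552.7 186.  165.1] w 17.6 rot err [ 0.    -0.006  0.002]
INC [-0.001, -0.0949, 0.0003] [0.0002, -0.003, 0.0008]
```

View pics/w18.png

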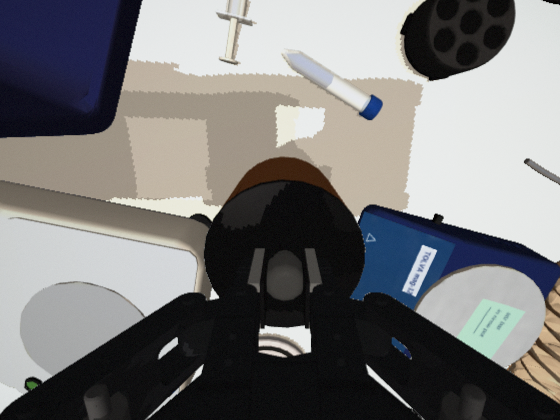

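View pics/s18.png

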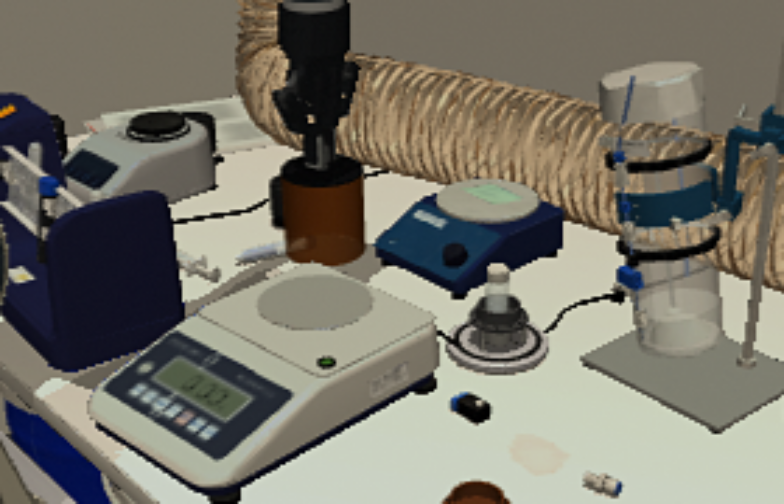

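Bell is held level and lifted; vial and stage stand upright on the plate. Raise further, then carry.

>>> carry_out(
  increments=[
    [[0,-0.03,0],[0,0,0]],
    [[0,-0.06,0],[0,0,0]],
    [[0,-0.09,0],[0,0,0]],
    [[0,-0.09,0],[0,0,0]],
  ],
)

```text
time_s: 25.25
ee_pos: [554.2, 186.6, 258.0]
ee_rot: [-1.556, -0.256, 0.245]
ft_force: [0.2, 0.3, -1.2]
gripper_width: 17.5
```

```bash
python3 - <<'E'
from h import *
plan(605,-41,255)
E
```

```text
t 25.25 pos [554.2 186.6 258. ] w 17.5 rot err [-0.001  0.387  0.007]
INC [-0.0231, 0.003, -0.232] [-0.0005, 0.1933, 0.0033]
```

>>> carry_out(
  increments=[
    [[-0.004,0,-0.035],[0,0.03,0.003]],
    [[-0.008,0,-0.07],[0,0.06,0.003]],
    [[-0.012,0,-0.11],[0,0.09,0.003]],
    [[-0.016,0,-0.15],[0,0.12,0.003]],
    [[-0.02,0,-0.19],[0,0.15,0.003]],
    [[-0.023,0,-0.22],[0,0.18,0.003]],
    [[-0.023,0,-0.232],[0,0.193,0.003]],
    [[-0.023,0,-0.232],[0,0.193,0.003]],
    [[-0.023,0,-0.232],[0,0.193,0.003]],
    [[-0.023,0,-0.232],[0,0.193,0.003]],
  ],
)

```text
time_s: 26.25
ee_pos: [604.7, -39.6, 257.5]
ee_rot: [-1.569, 0.051, -0.051]
ft_force: [-0.5, 0.5, -2.0]
gripper_width: 17.2
```

```bash
python3 - <<'E'
from h import *
s=read_state()
p,d=vision.read_camera('wrist'); cv2.imwrite('pics/w19.png',p)
p,d=vision.read_camera('scene'); cv2.imwrite('pics/s19.png',cv2.resize(p[80:280,150:400],None,fx=3,fy=3))
plan(605,-41.2,128.5)
E
```

```text
t 26.35 pos [604.8 -39.7 257.8] w 17.1 rot err [-0.001  0.003  0.   ]
INC [0.0002, 0.1293, -0.0017] [-0.0006, 0.0015, 0.0001]
```

View pics/w19.png

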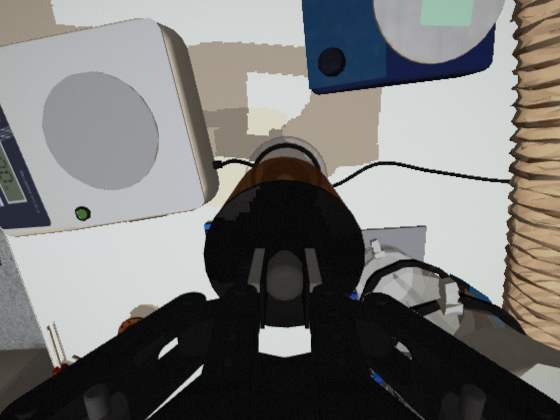

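View pics/s19.png

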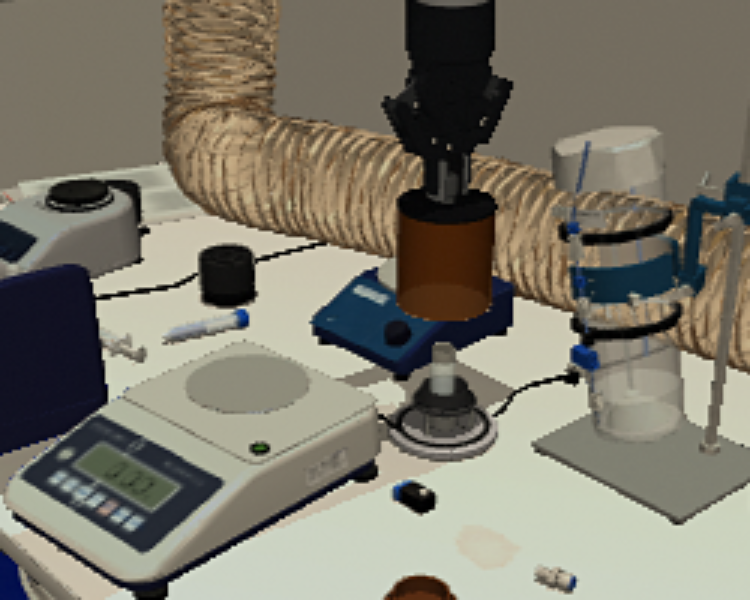

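Bell hangs level over the plate. Lower it gradually.

>>> carry_out(
  increments=[
    [[0.0005,0.02,-0.0015],[0,0,0]],
    [[0.0005,0.04,-0.0015],[0,0,0]],
    [[0.0005,0.06,-0.0015],[0,0,0]],
    [[0.0005,0.08,-0.0015],[0,0,0]],
    [[0.0005,0.095,-0.0015],[0,0,0]],
    [[0.0005,0.108,-0.0015],[0,0,0]],
    [[0.0005,0.116,-0.0015],[0,0,0]],
    [[0.0005,0.122,-0.0015],[0,0,0]],
    [[0.0005,0.126,-0.0015],[0,0,0]],
    [[0.0005,0.127,-0.0015],[0,0,0]],
  ],
)

```text
time_s: 27.35
ee_pos: [605.4, -41.1, 130.8]
ee_rot: [-1.569, 0.051, -0.051]
ft_force: [-0.1, 0.4, -2.1]
gripper_width: 17.6
```

```bash
python3 - <<'E'
from h import *
s=read_state()
p,d=vision.read_camera('wrist'); cv2.imwrite('pics/w20.png',p)
p,d=vision.read_camera('scene'); cv2.imwrite('pics/s20.png',cv2.resize(p[130:260,220:380],None,fx=4.5,fy=4.5))
plan(605,-41.2,126.7)
E
```

```text
t 27.45 pos [605.5 -41.1 131.1] w 17.2 rot err [-0.001  0.003  0.001]
INC [-0.0005, 0.0044, -0.0001] [-0.0006, 0.0015, 0.0003]
```

View pics/w20.png

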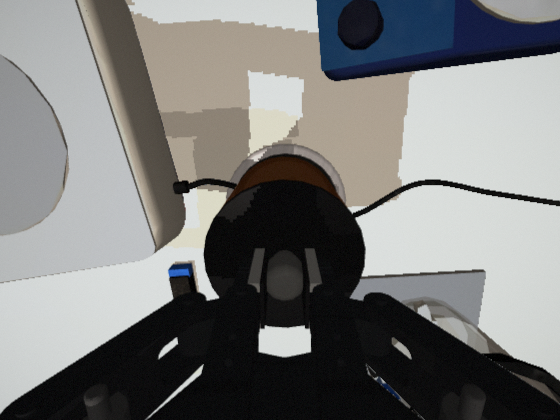

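View pics/s20.png

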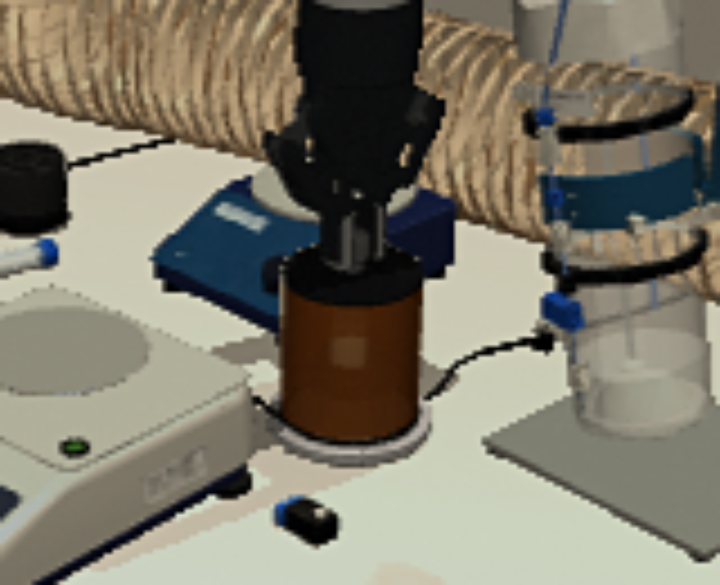

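The bell surrounds the stage without contact and sits about 4 mm above the plate. Lower until contact.

>>> carry_out(
  increments=[
    [[0,0.001,0],[0,0,0]],
    [[0,0.002,0],[0,0,0]],
    [[0,0.003,0],[0,0,0]],
    [[0,0.004,0],[0,0,0]],
    [[0,0.0045,0],[0,0,0]],
  ],
)

```text
time_s: 27.95
ee_pos: [605.5, -41.0, 126.8]
ee_rot: [-1.569, 0.051, -0.052]
ft_force: [-2.4, 0.6, 5.1]
gripper_width: 17.5
```

>>> carry_out(
  increments=[
    [[0,0,0],[0,0,0]],
    [[0,0,0],[0,0,0]],
    [[0,0,0],[0,0,0]],
    [[0,0,0],[0,0,0]],
    [[0,0,0],[0,0,0]],
  ],
  hand=-0.2,
)

```text
time_s: 28.45
ee_pos: [605.5, -41.0, 126.8]
ee_rot: [-1.569, 0.051, -0.052]
ft_force: [0.3, -0.4, -0.1]
gripper_width: 51.3
```

>>> carry_out(
  increments=[
    [[0,-0.02,0],[0,0,0]],
    [[0,-0.06,0],[0,0,0]],
    [[0,-0.11,0],[0,0,0]],
    [[0,-0.15,0],[0,0,0]],
    [[0,-0.15,0],[0,0,0]],
  ],
)

```text
time_s: 28.95
ee_pos: [608.5, -41.4, 283.4]
ee_rot: [-1.569, 0.043, -0.06]
ft_force: [0.2, 0.2, 0.4]
gripper_width: 51.4
```

```bash
python3 - <<'E'
from h import *
s=read_state()
p,d=vision.read_camera('wrist'); cv2.imwrite('pics/w21.png',p);print(s['ee_pos'],s['ee_rot'])
print([(np.round(r['at'],1).tolist(),round(r['confidence'],2)) for r in vision.mark_of('wrist','bell_knob')][:3])
p,d=vision.read_camera('scene'); cv2.imwrite('pics/s21.png',cv2.resize(p[130:260,220:380],None,fx=4.5,fy=4.5))
for n in("fitting_mid","driver_mid","tube_mid"): print(n,[(np.round(r['at'],0).tolist(),round(r['confidence'],2)) for r in vision.mark_of('scene',n)][:2])
E
```

```text
[608.50045456 -41.44715425 283.39202737] [-1.56925461  0.0425236  -0.05983859]
[([604.4, -45.4, 130.6], 0.94), ([499.6, -115.0, 4.1], 0.69)]
fitting_mid [([505.0, -288.0, 7.0], 0.51)]
driver_mid [([502.0, -118.0, 7.0], 0.46)]
tube_mid [([563.0, 295.0, 7.0], 0.59), ([604.0, -40.0, 10.0], 0.37)]
```

View pics/w21.png

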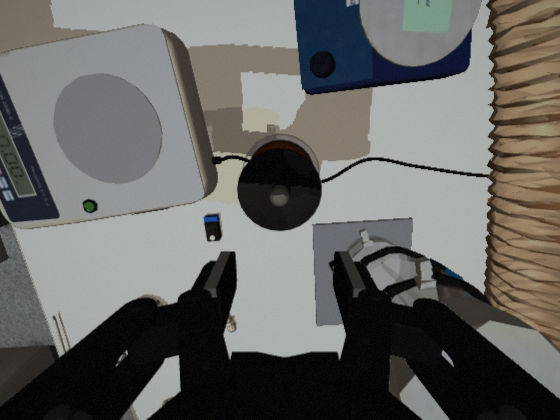

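View pics/s21.png

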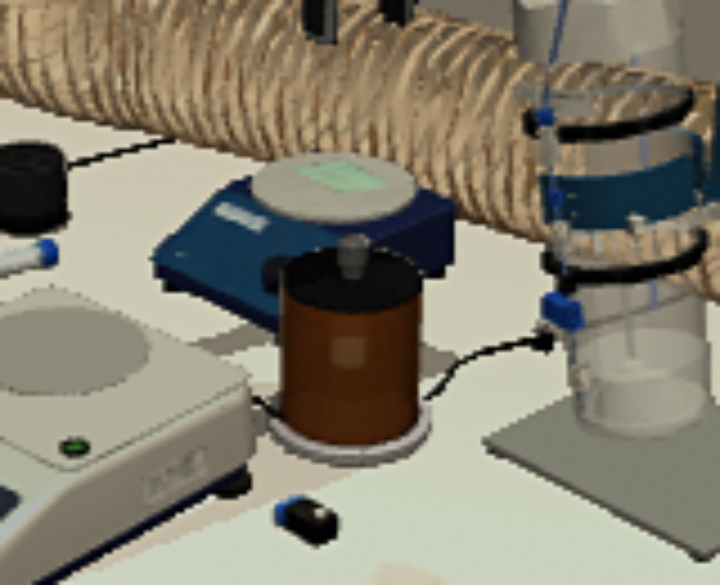

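The bell stands level and centred on the plate, released, with its knob at (280,196) in the wrist view. The gripper is well clear, so I hand in.

```bash
python3 - <<'E'
from h import *
print(read_state()['time_s'],job.job_done())
E
```

```text
the job is handed in; nothing more can be done
29.25 None
```

I built the desiccator in the required order: canister, grey stage, vial, then bell jar. Each piece was released before I fetched the next, and I handed the job in at about 29 s. It reported no verdict.

**Placement:**

| Piece | Position (x, y in mm) | How measured |
|---|---|---|
| Base plate centre | (605, -41) | mainly the ring seen from the wrist camera |
| Canister | within about 3 mm of the plate centre | wrist camera, after release |
| Stage | within about 3 mm of the plate centre | wrist camera, after release |
| Vial | (605, -41) | arm position at release; it looked upright in the cup |
| Bell jar | (605.5, -41.0) | arm position at release; it looked level in the last pictures |

**Disagreement:** the network put the knob at (604, -45) with z = 130.6 mm, about 4 mm off the release position and 3.6 mm higher than the 127 mm expected. That is within its stated error.

**Bystanders:** the fitting, driver and tube read within about 4 mm of where they were at the start.

**Not checked directly:** once the bell was on, I could not measure the pieces inside. No unexpected contact force showed up while lowering it.

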